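Load a coaster into the transfer press

ROBOT

A 6-joint arm with a two-finger parallel gripper is mounted at the origin on the work surface. World frame = base frame: x ahead of the robot, y to its left, z up, the work surface at z = 0. Lengths are in m, angles in rad, forces in N, time in s.
With the tool pointing down it reaches from about 0.325 to 0.9 m from the base axis. Payload 3.5 kg.
Tool frame: the origin (TCP) lies at the very end of the fingers, on their centre line; the grasp point (between the pads) lies 19 mm behind it; z points along the fingers, y is the line along which they close (so a half turn about z gives the same grasp; the last joint's range is limited). The gripper opens to 85 mm and grips with 20 to 120 N. Pads are 22 mm wide; open, the fingers measure 114 mm over their backs; the gripper's body (76 mm by 85 mm) begins 54 mm behind the grasp point. The pads swing forward as they close: fully open they stand 13 mm farther back than shut.
Start: joints at [-1.307, 0.276, -0.026, 1.268, 0, 1.467], TCP at [0.224, -0.583, 0.231] pointing down, gripper open.
Joint ranges: [-3.12, 3.12], [-0.85, 1.88], [-1.08, 1.24], [-1.95, 2.15], [-1.57, 1.53], [-3.14, 3.14]. Speed limits (rad/s): [2.57, 2.57, 3.14, 3.14, 3.14, 3.14].

INTERFACE

Orientations are given as a unit quaternion [x, y, z, w].
In Python, from rig import r gives the robot as it stands.
- The arm moves only by the tool send_rows, never from a script. Its argument "deltas" is a list of rows, each an object of numbers: "x", "y", "z": the shift along the world's x, y, z in m; "roll": the turn about the world's z in rad; "grip": the finger opening in m, from 0 to 0.0854. A call has 1 to 20 rows; each row shifts and turns the commanded pose from where the row before left it; what a row does not reach is not made up. A row lasts 1/10 s, in which the tool goes at most 50 mm and 8.59 degrees, less where a joint would pass 70% of its speed; a pose out of reach is approached as far as the arm can. A call with a gripper value outside its range is refused whole. The fingers move at their own pace and stop on an object; the grip force is fixed at half the most. Time passes only in rows, so rows that do not move let the fingers close. It gives the time, the measured TCP pose, the force, the opening and the grip force at its end, in the units of the state.
- r.get_obs(): the state, without advancing time (a new reading comes with each control period).
- r.get_image(name): name is "scene" or "side" or "wrist"; returns a dict with "img" (384x512x3 uint8, red, green, blue), "mtx" (3x3 intrinsics, pixels), "rvec" (rotation vector, rad) and "tvec" (3), from world to camera coordinates, as OpenCV has them. Camera axes: x right, y down, z forward; pixel columns grow to the right and rows downward; lengths in m; the calibration is good to about 2 mm. The wrist camera is an equidistant fisheye: a pixel r from the principal point sees the ray r / f radians off the axis. A picture is of the moment at which its call begins. There is no depth.
- r.finish_job(): hands the job in; it is judged then, once.
Trained networks look in the newest picture that a camera, given by its name, has taken for a name from the list of things; names that differ only in an ending like _2 or _b are one class to them, and where a whole thing is asked for, a point or a joint stands for the part that bears it (a point fixed in the world has none). Each returns a list of dicts, best first, with "p" (0 to 1); they miss things now and then, are a little off and sometimes report something else, mostly with a low value. They report only what shows in the picture. A call takes as long as a camera call.
- r.outline_of(camera, thing): "pixels" (384x512 bool, what is visible of it) and "uv" ([column, row] in pixels, amid what is visible of it).
- r.tip_of(camera, thing): "uv" ([column, row] in pixels: a listed point, or the origin of a listed thing).
The state is a dict: "time_s": time; "joints": joint angles; "qd": joint speeds; "effort": joint torques, N m; "ee_pos": TCP position; "eef_rot": TCP orientation; "contact_force": force on the tool from outside, world axes, zero at the start; "moment": the same for the moment, N m; "opening": finger opening in m; "grasp_force": force on a finger pad.
Only numpy, scipy, OpenCV 4.12 (cv2) and the standard library are available. Lean on these libraries where they do the work, as an engineer would, in place of code of your own. Each camera call takes 0.05 s, during which the arm holds its last target. There are 200 camera calls.

TASK

Load the bench transfer press: push the aluminium carrier plate, with the black coaster lying on its red pad, along the press bed and in under the low platen until its front edge sits square against the back stop, then take the hand away. Only push it: keep the plate flat on the bed, never lift or tip it, keep the coaster in its place on the pad, let nothing bump or rub the press head, and leave the other things on the table where they are.

Things in the scene. Friction and masses are not known exactly. Their poses are not given: they have to be found in the camera images.
- press: Blue-grey bench transfer press, bolted down. Origin on the cutting mat under the platen's centre; +x is the loading direction (in under the platen, to the back stop), z up, +y left of the person loading. Base from x = -330 to +110 mm, 220 wide; its flat top (bed and loading table) is 30 mm above the origin. Columns 24 mm thick at x = 0, y = +-98 mm.
- press_head: Fixed upper part of the press, same origin and axes: aluminium platen (x +-52, y +-64 mm), its flat underside 20 mm above the bed; above it the ram and a blue-grey crosshead (x +-43, y +-118 mm, 125 to 167 mm above the origin). Hand lever with a black ball parked up and back (+x), to 260 mm.
- stop_face (a point): Middle of the face of the dark back stop, at bed height, 55 mm in +x from the press origin; axes as the press. The stop is a bar across the bed, 16 mm high.
- guide_mouth (a point): On the bed, midway between the front ends of the two straight side guides, 52 mm before the platen's centre; axes as the press. The dark guides are 6 mm high, inner faces at y = +-68.5 mm, and run from here to the stop. From here towards -x flared lead-ins open over 35 mm to inner faces at y = +-84 mm.
- carrier: Loose aluminium plate on the bed before the platen: 210 mm long (its x), 130 wide (y), 8 thick, about 0.6 kg. Origin at the centre of its underside, +x to the front edge (which goes in), z up. Along the rear edge (x -99 to -105 mm) a full-width lip rises to 24 mm above the underside. Red pad 1 mm thick on top, x -14 to +102 mm. Fully in, 100 mm stand out before the platen.
- carrier_front (a point): Middle of the carrier's front edge, at its underside.
- carrier_lip (a point): Middle of the outer (rear) face of the carrier's lip, 12 mm above the underside.
- pad_centre (a point): Point on the red pad's top, 50 mm ahead of the carrier's origin, where the coaster belongs.
- coaster: Round black coaster, 92 mm across, 6 mm thick, with a few pale film pieces on it, lying loose on the red pad: its top is 15 mm above the bed, so 5 mm are left under the platen. Origin at the centre of its underside.
- bottle: Green glass bottle, 62 mm across, 215 mm tall, red label, standing on a round mat. Leave alone. Origin at the centre of its foot.
- bottle_mat: Round grey-green drink mat, 96 mm across, 4 mm thick, under the bottle. Leave alone.
- tweezers: Steel tweezers, 130 mm long, lying flat. Leave alone.
- pen: White marker pen with a blue cap, 137 mm long, lying flat. Leave alone.
- coaster_stack: Stack of three finished charcoal coasters, 92 mm across, 18 mm high. Leave alone.
- brayer: Rubber hand roller with a wooden handle, about 170 mm long, 32 mm high, lying flat. Leave alone.
- jar: Small amber jar with a black lid, 54 mm across, 55 mm tall. Leave alone.

How it is judged:
At the end, for the whole second after the job is handed in: The carrier lies flat on the bed between the side guides, its front edge within 3 mm of the back stop at the middle and square to it within 2 degrees, at rest; the coaster lies on the pad within 7 mm of its place (x of carrier_front in the frame of stop_face above -0.003 m and y of carrier_front in the frame of stop_face between -0.006 and 0.006 m and angle between the x axis of carrier and the x axis of press, either way round below 0.035 rad and z of carrier in the frame of stop_face below 0.003 m and horizontal distance between coaster and pad_centre below 0.007 m and z of coaster in the frame of carrier below 0.012 m and linear speed of each of carrier, coaster below 0.01 m/s); the robot touches nothing.
It fails at once if the carrier is lifted more than 4 mm off the bed or tipped by more than 3 degrees (z of carrier in the frame of stop_face above 0.004 m or angle between carrier's own z axis and vertical above 0.052 rad).
It fails at once if the coaster is shifted more than 8 mm from its place on the pad, or lifted off it (horizontal distance between coaster and pad_centre above 0.008 m or z of coaster in the frame of carrier above 0.014 m).
It fails at once if the carrier, the coaster or the robot bumps or rubs the press head (contact force between any of coaster, carrier and press_head above 1 N or contact force between any of the arm, the fingers and press_head above 3 N).
It fails at once if a thing that should be left alone is moved more than 15 mm (distance of any of bottle, bottle_mat, tweezers, pen, coaster_stack, brayer, jar from where it was at the start of the episode above 0.015 m).
It also fails if it takes over 48 s, if anything falls off the work surface, if the arm or the gripper's body presses on something with over 40 N, if the wrist force passes 120 N, or if a joint passes its speed limit or range.

## Working session

There is one attempt and no reset: what is moved stays moved. The work goes in short steps, Python scripts to look and compute and a tool call to move; the robot and the scene stay as the last step left them, time stands still between calls to the robot, and variables do not carry over. Pictures are saved under pics/ and viewed, at most 10 in all, crops included, and the job is handed in when it is done.

Besides the shell and the picture viewer there is one more tool, called by a JSON object that holds its "api" and its "payload", one argument or row to a line. send_rows: Moves the arm, as the interface text tells. Its arguments: {"type":"object","properties":{"deltas":{"type":"array"}},"required":["deltas"]}

```bash
mkdir -p pics
cat > h.py <<'E'
import numpy as np, cv2
from rig import r
def cam(d): 
    R=cv2.Rodrigues(np.array(d["rvec"],float))[0]; return np.array(d["mtx"],float),R,np.array(d["tvec"],float).ravel()
def ray(d,uv,fish=False):
    K,R,t=cam(d)
    p=np.array([(uv[0]-K[0,2])/K[0,0],(uv[1]-K[1,2])/K[1,1]])
    if fish:
        th=np.hypot(*p); v=np.array([*(p/max(th,1e-9)*np.sin(th)),np.cos(th)])
    else: v=np.array([*p,1.])
    return -R.T@t, R.T@v
def on_z(d,uv,z,fish=False):
    c,v=ray(d,uv,fish); return c+v*(z-c[2])/v[2]
E
python3 - <<'E'
from h import *
ims={}
for n in("scene","side","wrist"):
    d=r.get_image(n); ims[n]=d; f=n=="wrist"
    for t,z in(("press",0),("stop_face",.03),("guide_mouth",.03),("carrier",.03),("carrier_front",.03),("carrier_lip",.042),("pad_centre",.039),("coaster",.039),("bottle",0.004),("jar",0),("coaster_stack",0),("brayer",0),("pen",0),("tweezers",0)):
        o=r.tip_of(n,t)
        if o: print(n,t,round(o[0]["p"],2),np.round(o[0]["uv"],1),on_z(d,o[0]["uv"],z,f).round(4))
a=np.hstack([cv2.resize(ims[n]["img"],(400,300)) for n in("scene","side")])
b=cv2.resize(ims["wrist"]["img"],(400,300)); b=np.hstack([b,b*0])
cv2.imwrite("pics/a.png",np.vstack([a,b])[:,:,::-1])
print(r.get_obs())
E
```

```text
scene press 0.9 [234.1 171.3] [ 0.5666 -0.1094  0.    ]
scene guide_mouth 0.93 [247.5 178.2] [ 0.5667 -0.0641  0.03  ]
scene carrier 0.79 [292.3 232.2] [0.5889 0.0932 0.03  ]
scene carrier_lip 0.89 [326.5 273.9] [0.6084 0.2038 0.042 ]
scene coaster 0.74 [282.9 213.8] [0.5756 0.0525 0.039 ]
scene bottle 0.72 [146.8 181.2] [ 0.7266 -0.232   0.004 ]
scene jar 0.96 [258.6 298.8] [0.734  0.1367 0.    ]
scene coaster_stack 0.98 [201.  248.8] [ 0.7462 -0.026  -0.    ]
scene brayer 0.86 [229.3  86.1] [ 0.4069 -0.2925  0.    ]
scene pen 0.67 [273.3 127.5] [ 0.4168 -0.1272  0.    ]
side press 0.58 [275.8 191.6] [ 0.5659 -0.1221  0.    ]
side stop_face 0.66 [247.2 203. ] [ 0.5744 -0.0178  0.03  ]
side guide_mouth 0.73 [263.1 194.4] [ 0.5632 -0.0627  0.03  ]
side carrier 0.65 [207.9 230.1] [0.5882 0.0953 0.03  ]
side carrier_front 0.84 [250.  203.8] [ 0.5678 -0.019   0.03  ]
side carrier_lip 0.88 [158.  247.7] [0.6229 0.1918 0.042 ]
side pad_centre 0.76 [228.8 216.6] [0.5726 0.048  0.039 ]
side coaster 0.77 [226.2 215.6] [0.5789 0.0486 0.039 ]
side bottle 0.69 [243.7 149.4] [ 0.7419 -0.2342  0.0
[... 304 characters left out ...]
'joints': array([-1.30739935e+00,  2.76409701e-01, -2.64395910e-02,  1.26799192e+00,
       -4.29930168e-07,  1.46739639e+00]), 'qd': array([ 8.19019674e-04, -1.95717663e-04,  5.64319187e-04,  7.20136925e-04,
       -2.07506980e-03, -9.97059186e-05]), 'effort': array([ 1.69846488e-03, -4.45478797e+01,  2.95553309e+01,  9.47646076e-04,
       -3.58203920e-05,  5.02743106e-06]), 'ee_pos': array([ 0.2241274 , -0.58340962,  0.23128857]), 'eef_rot': array([ 9.83229588e-01,  1.82372085e-01, -2.00789278e-06, -2.23555767e-05]), 'contact_force': array([-0.1378111 , -0.48334862,  0.62971566]), 'moment': array([ 0.01158469, -0.0159769 ,  0.05522549]), 'grasp_force': 0.0, 'opening': 0.08537319584634111}
```

View pics/a.png

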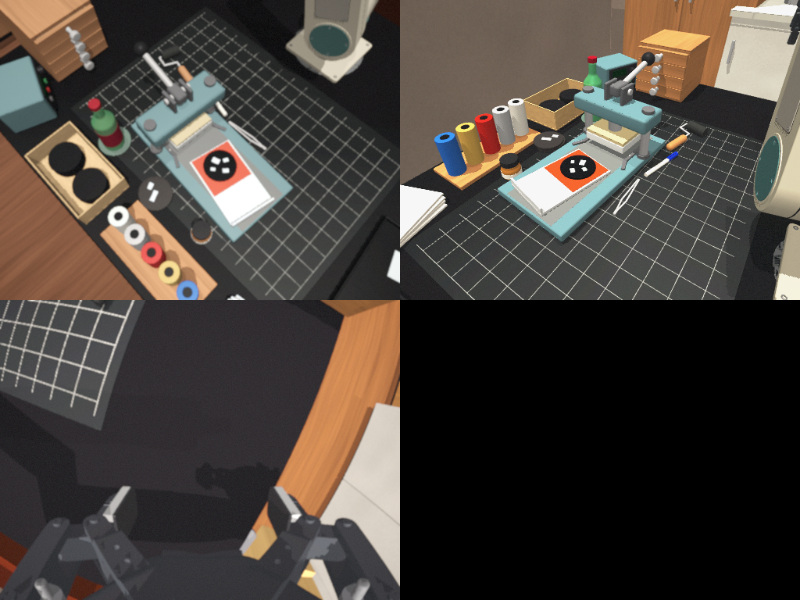

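The press loads roughly along world −y, and the carrier sits before it, turned about 10°. A closer crop will give me the press axis and plate edges.

Run:
```python
from h import *
d=r.get_image("scene"); np.save("scene.npy",d,allow_pickle=True)
c=d["img"][150:320,150:390]
cv2.imwrite("pics/b.png",cv2.resize(c,None,fx=3.3,fy=3.3,interpolation=cv2.INTER_CUBIC)[:,:,::-1])
for n in("scene","side"):
    d=r.get_image(n)
    for t in("press","carrier"):
        m=r.outline_of(n,t)[0]; P=m["pixels"]
        pts=np.argwhere(P)[:,::-1].astype(np.int32)
        h=cv2.convexHull(pts); a=cv2.approxPolyDP(h,3,True)[:,0]
        print(n,t,m["p"]); 
        for q in a: print(q,on_z(d,q,.03).round(3),on_z(d,q,.038).round(3),on_z(d,q,.054).round(3))
```

```text
scene press 0.82
[300 308] [0.693 0.211 0.03 ] [0.694 0.211 0.038] [0.697 0.212 0.054]
[169 162] [ 0.664 -0.22   0.03 ] [ 0.666 -0.216  0.038] [ 0.669 -0.207  0.054]
[171  58] [ 0.465 -0.444  0.03 ] [ 0.469 -0.438  0.038] [ 0.476 -0.426  0.054]
[176  53] [ 0.446 -0.447  0.03 ] [ 0.449 -0.441  0.038] [ 0.457 -0.429  0.054]
[184  53] [ 0.431 -0.433  0.03 ] [ 0.435 -0.427  0.038] [ 0.443 -0.414  0.054]
[273  97] [ 0.369 -0.176  0.03 ] [ 0.373 -0.172  0.038] [ 0.382 -0.164  0.054]
[374 240] [0.481 0.226 0.03 ] [0.484 0.227 0.038] [0.491 0.227 0.054]
scene carrier 0.59
[349 256] [0.544 0.211 0.03 ] [0.547 0.212 0.038] [0.552 0.213 0.054]
[298 290] [0.67  0.184 0.03 ] [0.672 0.185 0.038] [0.675 0.186 0.054]
[243 207] [ 0.622 -0.022  0.03 ] [ 0.624 -0.019  0.038] [ 0.628 -0.014  0.054]
[269 189] [ 0.552 -0.012  0.03 ] [ 0.555 -0.009  0.038] [ 0.56  -0.004  0.054]
[293 179] [0.497 0.009 0.03 ] [0.5   0.012 0.038] [0.506 0.016 0.054]
side press 0.83
[324  70] [ 0.823 -0.902  0.03 ] [ 0.813 -0.879  0.038] [ 0.793 -0.834  0.054]
[338 183] [ 0.445 -0.197  0.03 ] [ 0.441 -0.186  0.038] [ 0.434 -0.164  0.054]
[208 307] [0.473 0.23  0.03 ] [0.468 0.234 0.038] [0.46  0.242 0.054]
[203 306] [0.48  0.233 0.03 ] [0.476 0.237 0.038] [0.467 0.245 0.054]
[127 248] [0.68  0.218 0.03 ] [0.672 0.222 0.038] [0.657 0.231 0.054]
[126 240] [0.699 0.205 0.03 ] [0.691 0.21  0.038] [0.675 0.219 0.054]
[225 120] [ 0.867 -0.31   0.03 ] [ 0.856 -0.297  0.038] [ 0.835 -0.271  0.054]
[315  67] [ 0.87  -0.916  0.03 ] [ 0.86  -0.893  0.038] [ 0.838 -0.847  0.054]
side carrier 0.8
[268 219] [0.509 0.    0.03 ] [0.504 0.008 0.038] [0.495 0.024 0.054]
[182 275] [0.551 0.206 0.03 ] [0.546 0.211 0.038] [0.535 0.22  0.054]
[142 233] [0.688 0.175 0.03 ] [0.681 0.18  0.038] [0.665 0.19  0.054]
[143 228] [0.698 0.164 0.03 ] [0.69  0.169 0.038] [0.674 0.179 0.054]
[227 191] [ 0.637 -0.027  0.03 ] [ 0.63  -0.019  0.038] [ 0.616 -0.002  0.054]
```

View pics/b.png

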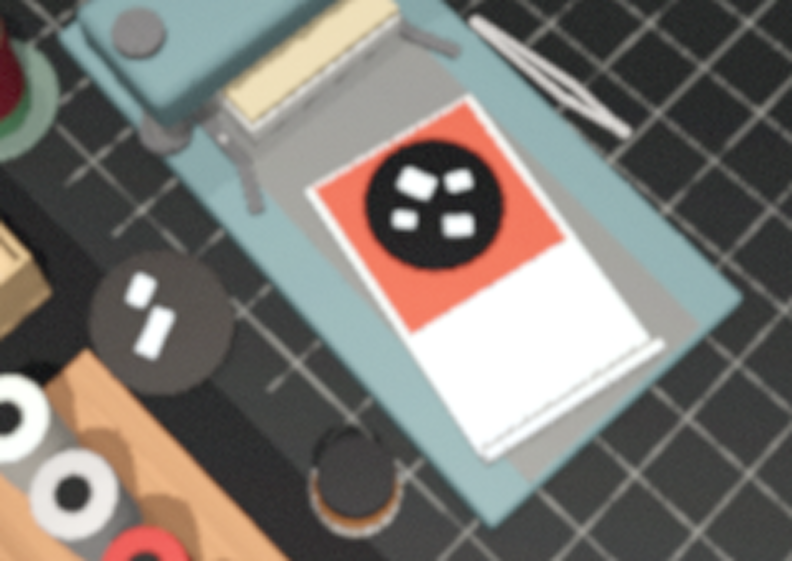

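The crop (×3.3, offset 150,150) shows the base's rear corners at (742,298) and (490,527), the plate's front corners at (470,97) and (310,190), and its lip ends at (663,342) and (487,457). The flared lead-in tips are at (458,50) and (258,210), and the plate is turned relative to the base.

Run:
```python
from h import *
d=np.load("scene.npy",allow_pickle=True).item()
for n,u,v,z in(("base1",742,298,.03),("base2",490,527,.03),("baseleft",60,38,.03),("baseleft2",310,316,.03),("baseright",600,155,.03),("cf1",470,97,.038),("cf2",310,190,.038),("lip1",663,342,.054),("lip2",487,457,.054),("lead1",458,50,.036),("lead2",258,210,.036),("coast",434,204,.045)):
    print(n,on_z(d,(150+u/3.3-.35,150+v/3.3-.35),z).round(4))
```

```text
base1 [0.48  0.227 0.03 ]
base2 [0.6976 0.21   0.03  ]
baseleft [ 0.6643 -0.2234  0.03  ]
baseleft2 [0.6819 0.0408 0.03  ]
baseright [0.4686 0.0983 0.03  ]
cf1 [0.5013 0.0102 0.038 ]
cf2 [ 0.6238 -0.0181  0.038 ]
lip1 [0.546  0.2112 0.054 ]
lip2 [0.6732 0.1825 0.054 ]
lead1 [ 0.4804 -0.0203  0.036 ]
lead2 [ 0.6569 -0.0327  0.036 ]
coast [0.5762 0.0476 0.045 ]
```

Run:
```python
from h import *
from scipy.spatial.transform import Rotation as Ro
d=r.get_image("wrist"); o=r.get_obs(); K,R,t=cam(d)
c=-R.T@t; T=Ro.from_quat(o["eef_rot"]).as_matrix()
print("cam in tool",(T.T@(c-o["ee_pos"])).round(3),"axis in tool",(T.T@R.T[:,2]).round(3),"tool x,y",T[:,0].round(3),T[:,1].round(3))
```

```text
cam in tool [ 0.07   0.002 -0.143] axis in tool [-0.281 -0.     0.96 ] tool x,y [0.933 0.359 0.   ] [ 0.359 -0.933 -0.   ]
```

{"api": "send_rows", "payload": {
  "deltas": [
    {"z":0.034},
    {"z":0.034},
    {"z":0.034},
    {"x":0.013,"y":0.027},
    {"x":0.013,"y":0.027},
    {"x":0.013,"y":0.027},
    {"x":0.013,"y":0.027},
    {"x":0.013,"y":0.027},
    {"x":0.013,"y":0.027},
    {"x":0.013,"y":0.027},
    {"x":0.013,"y":0.027},
    {"x":0.013,"y":0.027},
    {"x":0.013,"y":0.027},
    {"x":0.013,"y":0.027},
    {"x":0.013,"y":0.027},
    {"x":0.013,"y":0.027},
    {"x":0.013,"y":0.027},
    {"x":0.013,"y":0.027}
  ]
}}

```text
$.deltas[0]: bad value
```

{"api": "send_rows", "payload": {
  "deltas": [
    {"x":0.013,"y":0.027,"roll":0.065},
    {"x":0.013,"y":0.027,"roll":0.065},
    {"x":0.013,"y":0.027,"roll":0.065},
    {"x":0.013,"y":0.027,"roll":0.065},
    {"x":0.013,"y":0.027,"roll":0.065},
    {"x":0.013,"y":0.027,"roll":0.065},
    {"x":0.013,"y":0.027,"roll":0.065},
    {"x":0.013,"y":0.027,"roll":0.065},
    {"x":0.013,"y":0.027,"roll":0.065},
    {"x":0.013,"y":0.027,"roll":0.065},
    {"x":0.013,"y":0.027,"roll":0.065},
    {"x":0.013,"y":0.027,"roll":0.065},
    {"x":0.013,"y":0.027,"roll":0.065},
    {"x":0.013,"y":0.027,"roll":0.065},
    {"x":0.013,"y":0.027,"roll":0.065},
    {"z":-0.04},
    {"z":-0.04},
    {"z":-0.04},
    {"z":-0.03}
  ]
}}

```text
$.deltas[0]: bad value
```

{"api": "send_rows", "payload": {
  "deltas": [
    {"x":0,"y":0,"z":0.034,"roll":0,"grip":0.085},
    {"x":0,"y":0,"z":0.034,"roll":0,"grip":0.085},
    {"x":0,"y":0,"z":0.034,"roll":0,"grip":0.085},
    {"x":0.013,"y":0.027,"z":0,"roll":0,"grip":0.085},
    {"x":0.013,"y":0.027,"z":0,"roll":0,"grip":0.085},
    {"x":0.013,"y":0.027,"z":0,"roll":0,"grip":0.085},
    {"x":0.013,"y":0.027,"z":0,"roll":0,"grip":0.085},
    {"x":0.013,"y":0.027,"z":0,"roll":0,"grip":0.085},
    {"x":0.013,"y":0.027,"z":0,"roll":0,"grip":0.085},
    {"x":0.013,"y":0.027,"z":0,"roll":0,"grip":0.085},
    {"x":0.013,"y":0.027,"z":0,"roll":0,"grip":0.085},
    {"x":0.013,"y":0.027,"z":0,"roll":0,"grip":0.085},
    {"x":0.013,"y":0.027,"z":0,"roll":0,"grip":0.085},
    {"x":0.013,"y":0.027,"z":0,"roll":0,"grip":0.085},
    {"x":0.013,"y":0.027,"z":0,"roll":0,"grip":0.085},
    {"x":0.013,"y":0.027,"z":0,"roll":0,"grip":0.085},
    {"x":0.013,"y":0.027,"z":0,"roll":0,"grip":0.085},
    {"x":0.013,"y":0.027,"z":0,"roll":0,"grip":0.085}
  ]
}}

```text
time_s: 4.45
ee_pos: [0.4195, -0.1773, 0.3335]
eef_rot: [0.983, 0.182, 0.0, 0.0]
contact_force: [0.7, -0.5, -0.0]
opening: 0.0848
grasp_force: 0.0
```

{"api": "send_rows", "payload": {
  "deltas": [
    {"x":0.013,"y":0.027,"z":0,"roll":0.065,"grip":0.085},
    {"x":0.013,"y":0.027,"z":0,"roll":0.065,"grip":0.085},
    {"x":0.013,"y":0.027,"z":0,"roll":0.065,"grip":0.085},
    {"x":0.013,"y":0.027,"z":0,"roll":0.065,"grip":0.085},
    {"x":0.013,"y":0.027,"z":0,"roll":0.065,"grip":0.085},
    {"x":0.013,"y":0.027,"z":0,"roll":0.065,"grip":0.085},
    {"x":0.013,"y":0.027,"z":0,"roll":0.065,"grip":0.085},
    {"x":0.013,"y":0.027,"z":0,"roll":0.065,"grip":0.085},
    {"x":0.013,"y":0.027,"z":0,"roll":0.065,"grip":0.085},
    {"x":0.013,"y":0.027,"z":0,"roll":0.065,"grip":0.085},
    {"x":0.013,"y":0.027,"z":0,"roll":0.065,"grip":0.085},
    {"x":0.013,"y":0.027,"z":0,"roll":0.065,"grip":0.085},
    {"x":0.013,"y":0.027,"z":0,"roll":0.065,"grip":0.085},
    {"x":0.013,"y":0.027,"z":0,"roll":0.065,"grip":0.085},
    {"x":0.015,"y":0.033,"z":0,"roll":0.065,"grip":0.085},
    {"x":0,"y":0,"z":-0.04,"roll":0,"grip":0.085},
    {"x":0,"y":0,"z":-0.04,"roll":0,"grip":0.085},
    {"x":0,"y":0,"z":-0.04,"roll":0,"grip":0.085},
    {"x":0,"y":0,"z":-0.04,"roll":0,"grip":0.085}
  ]
}}

```text
time_s: 6.35
ee_pos: [0.6161, 0.2328, 0.1719]
eef_rot: [0.783, 0.622, 0.0, 0.0]
contact_force: [1.0, -0.0, -0.0]
opening: 0.0849
grasp_force: 0.0
```

Run:
```python
from h import *
d=r.get_image("wrist"); np.save("wrist.npy",d,allow_pickle=True)
for t,z in(("press",0),("guide_mouth",.03),("stop_face",.03),("carrier",.03),("carrier_front",.03),("carrier_lip",.042),("coaster",.039),("pad_centre",.039)):
    o=r.tip_of("wrist",t)
    if o: print(t,round(o[0]["p"],2),np.round(o[0]["uv"],1),on_z(d,o[0]["uv"],z,True).round(4))
cv2.imwrite("pics/c.png",cv2.resize(d["img"],(800,600))[:,:,::-1])
o=r.get_obs(); print(o["time_s"],o["ee_pos"],o["eef_rot"])
```

```text
carrier 0.87 [258.7 296.2] [0.5842 0.0949 0.03  ]
carrier_lip 0.8 [261.2 217. ] [0.6104 0.1964 0.042 ]
coaster 0.7 [260.1 336.8] [0.5726 0.0374 0.039 ]
6.8 [0.61806453 0.23306385 0.17643541] [0.783283   0.62165978 0.0024075  0.00103011]
```

View pics/c.png

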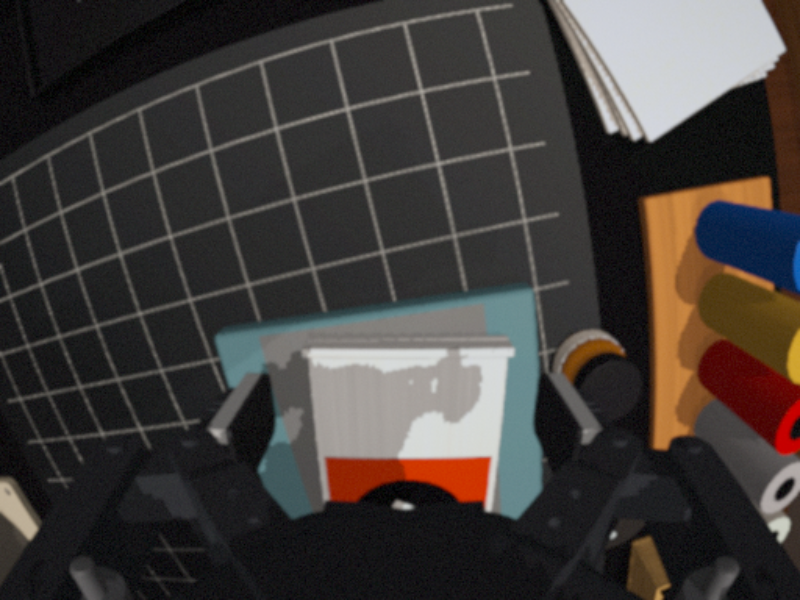

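The wrist view agrees with the scene view: lip top edge runs level from (305,350) to (512,350), so the tool is square to the lip and centred within about 5 mm. I'll descend behind the lip now.

{"api": "send_rows", "payload": {
  "deltas": [
    {"x":-0.001,"y":-0.005,"z":-0.035,"roll":0,"grip":0.085},
    {"x":-0.001,"y":-0.004,"z":-0.035,"roll":0,"grip":0.085},
    {"x":0,"y":0,"z":-0.03,"roll":0,"grip":0.085},
    {"x":0,"y":0,"z":-0.02,"roll":0,"grip":0.085},
    {"x":0,"y":0,"z":-0.01,"roll":0,"grip":0.085},
    {"x":0,"y":0,"z":-0.005,"roll":0,"grip":0.085},
    {"x":0,"y":0,"z":0,"roll":0,"grip":0.085},
    {"x":0,"y":0,"z":0,"roll":0,"grip":0.085}
  ]
}}

```text
time_s: 7.6
ee_pos: [0.6155, 0.224, 0.04]
eef_rot: [0.783, 0.622, 0.001, 0.001]
contact_force: [0.3, 0.4, 0.5]
opening: 0.0848
grasp_force: 0.0
```

Run:
```python
from h import *
a=r.get_image("side")["img"][190:310,90:250]; b=r.get_image("wrist")["img"]
cv2.imwrite("pics/d.png",np.hstack([cv2.resize(a,(400,300),interpolation=cv2.INTER_CUBIC),cv2.resize(b,(400,300))])[:,:,::-1])
o=r.get_obs(); print(o["time_s"],o["ee_pos"],o["contact_force"])
```

```text
7.7 [0.61541571 0.22395896 0.03992287] [ 0.05218977 -0.11683116  0.57885724]
```

View pics/d.png

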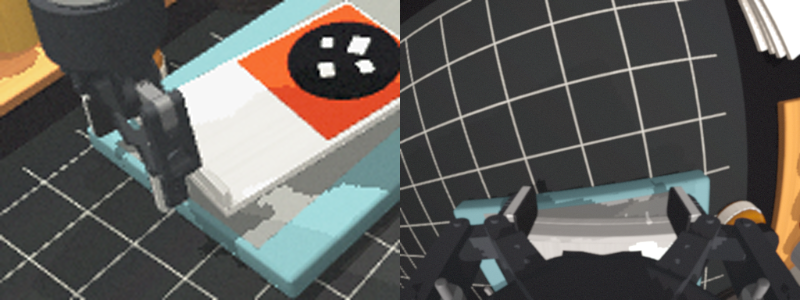

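Run:
```python
from h import *
d=r.get_image("side")
for uv in((155,273),(159,274),(163,272)):
    for z in(.035,.04,.046,.053,.06): print(uv,z,on_z(d,uv,z).round(4))
K,R,t=cam(d)
ty=np.array([.974,-.225,0]);tx=np.array([.225,.974,0])
for k in(.0425,.057):
  for s in(-.011,.011):
    for z in(.04,.053):
        p=np.array([.6154,.224,z])-k*ty+s*tx; p[2]=z; q=K@(R@p+t); print(k,s,z,(q[:2]/q[2]).round(1), ((q[:2]/q[2]-[90,190])*2.5).round(0))
```

```text
(155, 273) 0.035 [0.5887 0.2322 0.035 ]
(155, 273) 0.04 [0.5848 0.2348 0.04  ]
(155, 273) 0.046 [0.5801 0.2378 0.046 ]
(155, 273) 0.053 [0.5747 0.2413 0.053 ]
(155, 273) 0.06 [0.5692 0.2448 0.06  ]
(159, 274) 0.035 [0.5814 0.2299 0.035 ]
(159, 274) 0.04 [0.5776 0.2324 0.04  ]
(159, 274) 0.046 [0.573  0.2354 0.046 ]
(159, 274) 0.053 [0.5677 0.239  0.053 ]
(159, 274) 0.06 [0.5623 0.2425 0.06  ]
(163, 272) 0.035 [0.579  0.2229 0.035 ]
(163, 272) 0.04 [0.5753 0.2255 0.04  ]
(163, 272) 0.046 [0.5707 0.2286 0.046 ]
(163, 272) 0.053 [0.5654 0.2323 0.053 ]
(163, 272) 0.06 [0.5601 0.2359 0.06  ]
0.0425 -0.011 0.04 [165.7 272. ] [189. 205.]
0.0425 -0.011 0.053 [164.6 266.8] [186. 192.]
0.0425 0.011 0.04 [154.2 278.9] [160. 222.]
0.0425 0.011 0.053 [152.9 273.7] [157. 209.]
0.057 -0.011 0.04 [170.3 277. ] [201. 217.]
0.057 -0.011 0.053 [169.2 271.8] [198. 204.]
0.057 0.011 0.04 [158.6 284.1] [172. 235.]
0.057 0.011 0.053 [157.4 278.9] [168. 222.]
```

Projecting the finger tip into the side view confirms the open tips sit about 13 mm above the TCP (z ≈ 0.053). So I can lower another 15 mm, and the tips will meet the lip about 8 mm above the bed.

Run:
```python
import numpy as np
O=np.array([.563,-.1105]); th=np.deg2rad(-94.5)
u=np.array([np.cos(th),np.sin(th)]); v=np.array([-u[1],u[0]])
def tool(xf,yc,yaw): # front x, centre y, yaw in press frame
    xc=xf-.105*np.cos(yaw); b=.1165
    return O+(xc-b*np.cos(yaw))*u+(yc-b*np.sin(yaw))*v
prev=None
for s in np.linspace(0,1,9):
    p=tool(-.106+.048*s,.007*(1-s),np.deg2rad(-8.7)*(1-s))
    print(s.round(3),p.round(4),None if prev is None else ((p-prev)*1000).round(2)); prev=p
print(tool(.055,0,0))
```

```text
0.0 [0.613  0.2115] None
0.125 [0.6096 0.2064] [-3.48 -5.15]
0.25 [0.6061 0.2011] [-3.49 -5.22]
0.375 [0.6026 0.1958] [-3.5 -5.3]
0.5 [0.5991 0.1905] [-3.51 -5.38]
0.625 [0.5955 0.185 ] [-3.52 -5.46]
0.75 [0.592  0.1795] [-3.53 -5.54]
0.875 [0.5885 0.1738] [-3.54 -5.62]
1.0 [0.5849 0.1681] [-3.54 -5.7 ]
[0.57606344 0.05548674]
```

{"api": "send_rows", "payload": {
  "deltas": [
    {"x":0,"y":0,"z":-0.006,"roll":0,"grip":0.085},
    {"x":0,"y":0,"z":-0.005,"roll":0,"grip":0.085},
    {"x":0,"y":0,"z":-0.003,"roll":0,"grip":0.085},
    {"x":0,"y":0,"z":-0.001,"roll":0,"grip":0.085},
    {"x":0,"y":0,"z":0,"roll":0,"grip":0.085}
  ]
}}

```text
time_s: 8.25
ee_pos: [0.6137, 0.2235, 0.0228]
eef_rot: [0.783, 0.622, -0.0, -0.0]
contact_force: [-0.6, -0.5, -0.5]
opening: 0.0849
grasp_force: 0.0
```

{"api": "send_rows", "payload": {
  "deltas": [
    {"x":-0.0005,"y":-0.0025,"z":0,"roll":0,"grip":0.085},
    {"x":-0.0005,"y":-0.0025,"z":0,"roll":0,"grip":0.085},
    {"x":-0.0005,"y":-0.0025,"z":0,"roll":0,"grip":0.085},
    {"x":-0.0005,"y":-0.0025,"z":0,"roll":0,"grip":0.085},
    {"x":-0.0017,"y":-0.0028,"z":0,"roll":0.0095,"grip":0.085},
    {"x":-0.0017,"y":-0.0028,"z":0,"roll":0.0095,"grip":0.085},
    {"x":-0.0017,"y":-0.0028,"z":0,"roll":0.0095,"grip":0.085},
    {"x":-0.0017,"y":-0.0028,"z":0,"roll":0.0095,"grip":0.085},
    {"x":-0.0017,"y":-0.0028,"z":0,"roll":0.0095,"grip":0.085},
    {"x":-0.0017,"y":-0.0028,"z":0,"roll":0.0095,"grip":0.085},
    {"x":-0.0017,"y":-0.0028,"z":0,"roll":0.0095,"grip":0.085},
    {"x":-0.0017,"y":-0.0028,"z":0,"roll":0.0095,"grip":0.085}
  ]
}}

```text
time_s: 9.45
ee_pos: [0.5985, 0.1911, 0.0234]
eef_rot: [0.759, 0.651, 0.0, -0.0]
contact_force: [0.7, 4.0, -0.6]
opening: 0.0849
grasp_force: 2.4
```

{"api": "send_rows", "payload": {
  "deltas": [
    {"x":-0.0017,"y":-0.0028,"z":0,"roll":0.0095,"grip":0.085},
    {"x":-0.0017,"y":-0.0028,"z":0,"roll":0.0095,"grip":0.085},
    {"x":-0.0017,"y":-0.0028,"z":0,"roll":0.0095,"grip":0.085},
    {"x":-0.0017,"y":-0.0028,"z":0,"roll":0.0095,"grip":0.085}
  ]
}}

```text
time_s: 9.85
ee_pos: [0.5917, 0.1798, 0.0234]
eef_rot: [0.746, 0.666, 0.0, 0.0]
contact_force: [1.6, 5.4, -0.5]
opening: 0.0846
grasp_force: 2.5
```

Run:
```python
from h import *
o=r.get_obs(); print(o["time_s"],o["ee_pos"],o["eef_rot"],o["contact_force"])
for n in("scene","side"):
    d=r.get_image(n)
    for t,z in(("carrier",.03),("carrier_front",.03),("carrier_lip",.042),("pad_centre",.039),("coaster",.039)):
        q=r.tip_of(n,t)
        if q: print(n,t,round(q[0]["p"],2),on_z(d,q[0]["uv"],z).round(4))
    if n=="scene":
        np.save("scene.npy",d,allow_pickle=True)
        cv2.imwrite("pics/e.png",cv2.resize(d["img"][150:320,150:390],None,fx=3.3,fy=3.3,interpolation=cv2.INTER_CUBIC)[:,:,::-1])
```

```text
9.85 [0.59173796 0.17982423 0.02344759] [7.46297448e-01 6.65612563e-01 1.89584117e-04 2.24086958e-05] [ 1.58992188  5.37418227 -0.52924092]
scene carrier_lip 0.71 [0.59   0.1745 0.042 ]
scene coaster 0.92 [0.5722 0.0166 0.039 ]
side carrier 0.96 [0.587  0.0576 0.03  ]
side carrier_front 0.92 [ 0.5776 -0.0532  0.03  ]
side carrier_lip 0.66 [0.6016 0.1615 0.042 ]
side pad_centre 0.64 [0.5742 0.0226 0.039 ]
side coaster 0.75 [0.5805 0.0167 0.039 ]
```

View pics/e.png

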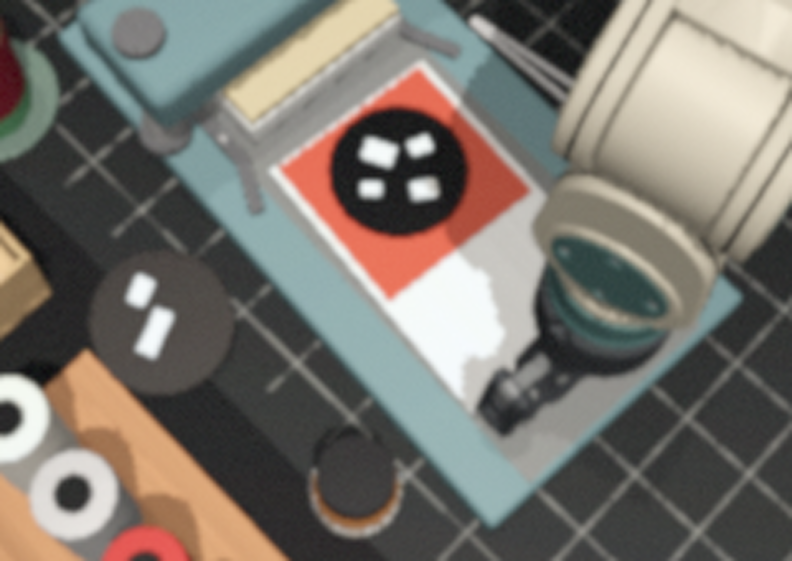

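The plate is now nearly square to the bed. Its front corners are at (422,62) and (273,168), with its left edge running down to about (458,392), and it is just inside the lead-ins.

Run:
```python
from h import *
d=np.load("scene.npy",allow_pickle=True).item()
O=np.array([.563,-.1105]); th=np.deg2rad(-94.5)
u=np.array([np.cos(th),np.sin(th)]); v=np.array([-u[1],u[0]])
for n,a,b,z in(("f1",422,62,.038),("f2",273,168,.038),("left",458,392,.038),("padrear",388,300,.039),("padrear2",530,188,.039),("lead1",458,50,.036),("lead2",258,210,.036),("coast",399,171,.045),("mouth1",405,28,.036)):
    p=on_z(d,(150+a/3.3-.35,150+b/3.3-.35),z)[:2]; print(n,p.round(4),(1000*np.array([u@(p-O),v@(p-O)])).round(1))
```

```text
f1 [ 0.505  -0.0307] [-75.  -64.1]
f2 [ 0.6301 -0.0464] [-69.2  61.8]
left [0.6532 0.1416] [-258.4   70.2]
padrear [0.6417 0.0703] [-186.4   64.2]
padrear2 [0.5222 0.0829] [-189.6  -55.8]
lead1 [ 0.4804 -0.0203] [-83.4 -89.5]
lead2 [ 0.6569 -0.0327] [-85.   87.5]
coast [0.5756 0.0157] [-126.8    2.6]
mouth1 [ 0.4936 -0.0577] [-47.2 -73.4]
```

{"api": "send_rows", "payload": {
  "deltas": [
    {"x":-0.0011,"y":-0.0024,"z":0,"roll":0.0045,"grip":0.085},
    {"x":-0.0011,"y":-0.0024,"z":0,"roll":0.0045,"grip":0.085},
    {"x":-0.0011,"y":-0.0024,"z":0,"roll":0.0045,"grip":0.085},
    {"x":-0.0011,"y":-0.0024,"z":0,"roll":0.0045,"grip":0.085},
    {"x":-0.0011,"y":-0.0024,"z":0,"roll":0.0045,"grip":0.085},
    {"x":-0.0011,"y":-0.0024,"z":0,"roll":0.0045,"grip":0.085},
    {"x":-0.0011,"y":-0.0024,"z":0,"roll":0.0045,"grip":0.085},
    {"x":-0.0011,"y":-0.0024,"z":0,"roll":0.0045,"grip":0.085}
  ]
}}

```text
time_s: 11.25
ee_pos: [0.5825, 0.1605, 0.0231]
eef_rot: [0.734, 0.679, -0.0, -0.0]
contact_force: [0.4, 4.5, -2.6]
opening: 0.085
grasp_force: 1.8
```

{"api": "send_rows", "payload": {
  "deltas": [
    {"x":-0.0002,"y":-0.0025,"z":0,"roll":0,"grip":0.085},
    {"x":-0.0002,"y":-0.0025,"z":0,"roll":0,"grip":0.085},
    {"x":-0.0002,"y":-0.0025,"z":0,"roll":0,"grip":0.085},
    {"x":-0.0002,"y":-0.0025,"z":0,"roll":0,"grip":0.085},
    {"x":-0.0002,"y":-0.0025,"z":0,"roll":0,"grip":0.085}
  ]
}}

```text
time_s: 11.75
ee_pos: [0.5817, 0.148, 0.0232]
eef_rot: [0.735, 0.679, -0.0, -0.0]
contact_force: [0.5, 3.6, -1.6]
opening: 0.0847
grasp_force: 1.8
```

Run:
```python
from h import *
d=r.get_image("scene"); np.save("scene.npy",d,allow_pickle=True)
cv2.imwrite("pics/f.png",cv2.resize(d["img"][150:320,150:390],None,fx=3.3,fy=3.3,interpolation=cv2.INTER_CUBIC)[:,:,::-1])
o=r.get_obs(); print(o["time_s"],o["ee_pos"],o["eef_rot"],o["contact_force"],o["moment"])
```

```text
11.8 [0.58169903 0.14757284 0.0231949 ] [ 7.34584983e-01  6.78516561e-01 -4.09063075e-04  1.12331682e-04] [-0.45267432  2.05097305 -1.8603566 ] [ 0.51500329 -0.0293754   0.02806598]
```

View pics/f.png

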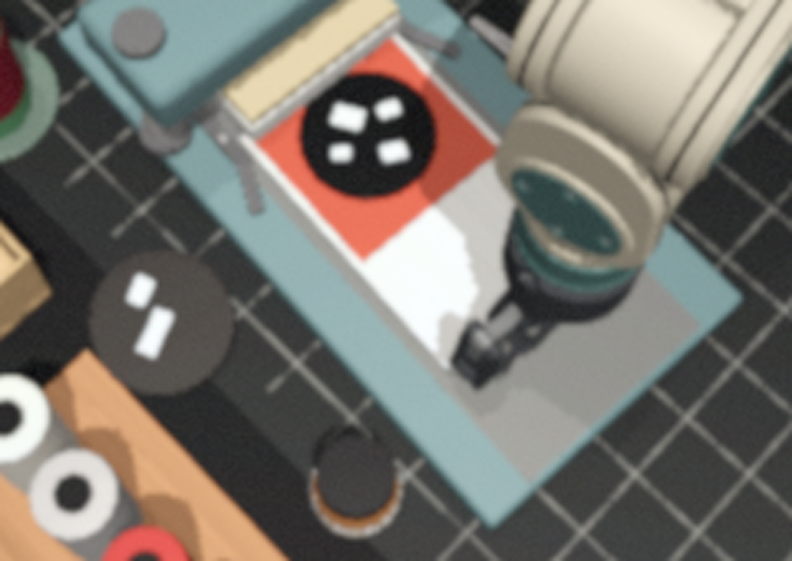

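The front is now between the guides with the coaster in place, and the force is only a few newtons. I'll push straight on.

{"api": "send_rows", "payload": {
  "deltas": [
    {"x":-0.0002,"y":-0.003,"z":0,"roll":0,"grip":0.085},
    {"x":-0.0002,"y":-0.003,"z":0,"roll":0,"grip":0.085},
    {"x":-0.0003,"y":-0.003,"z":0,"roll":0,"grip":0.085},
    {"x":-0.0002,"y":-0.003,"z":0,"roll":0,"grip":0.085},
    {"x":-0.0002,"y":-0.003,"z":0,"roll":0,"grip":0.085},
    {"x":-0.0003,"y":-0.003,"z":0,"roll":0,"grip":0.085},
    {"x":-0.0002,"y":-0.003,"z":0,"roll":0,"grip":0.085},
    {"x":-0.0002,"y":-0.003,"z":0,"roll":0,"grip":0.085}
  ]
}}

```text
time_s: 12.6
ee_pos: [0.5801, 0.124, 0.0233]
eef_rot: [0.734, 0.679, -0.0, -0.0]
contact_force: [-0.1, 3.1, -2.9]
opening: 0.085
grasp_force: 1.7
```

{"api": "send_rows", "payload": {
  "deltas": [
    {"x":-0.0002,"y":-0.003,"z":0,"roll":0,"grip":0.085},
    {"x":-0.0002,"y":-0.003,"z":0,"roll":0,"grip":0.085},
    {"x":-0.0003,"y":-0.003,"z":0,"roll":0,"grip":0.085},
    {"x":-0.0002,"y":-0.003,"z":0,"roll":0,"grip":0.085},
    {"x":-0.0002,"y":-0.003,"z":0,"roll":0,"grip":0.085},
    {"x":-0.0003,"y":-0.003,"z":0,"roll":0,"grip":0.085},
    {"x":-0.0002,"y":-0.003,"z":0,"roll":0,"grip":0.085},
    {"x":-0.0002,"y":-0.003,"z":0,"roll":0,"grip":0.085}
  ]
}}

```text
time_s: 13.4
ee_pos: [0.5783, 0.1, 0.0233]
eef_rot: [0.734, 0.679, -0.0, -0.0]
contact_force: [0.5, 3.4, -2.7]
opening: 0.085
grasp_force: 1.8
```

{"api": "send_rows", "payload": {
  "deltas": [
    {"x":-0.0002,"y":-0.003,"z":0,"roll":0,"grip":0.085},
    {"x":-0.0002,"y":-0.003,"z":0,"roll":0,"grip":0.085},
    {"x":-0.0003,"y":-0.003,"z":0,"roll":0,"grip":0.085},
    {"x":-0.0002,"y":-0.003,"z":0,"roll":0,"grip":0.085},
    {"x":-0.0002,"y":-0.003,"z":0,"roll":0,"grip":0.085},
    {"x":-0.0003,"y":-0.003,"z":0,"roll":0,"grip":0.085},
    {"x":-0.0002,"y":-0.003,"z":0,"roll":0,"grip":0.085},
    {"x":-0.0002,"y":-0.003,"z":0,"roll":0,"grip":0.085}
  ]
}}

```text
time_s: 14.2
ee_pos: [0.5765, 0.076, 0.0233]
eef_rot: [0.734, 0.679, -0.0, -0.0]
contact_force: [-0.2, 4.1, -3.0]
opening: 0.0852
grasp_force: 1.8
```

{"api": "send_rows", "payload": {
  "deltas": [
    {"x":-0.0002,"y":-0.0025,"z":0,"roll":0,"grip":0.085},
    {"x":-0.0002,"y":-0.0025,"z":0,"roll":0,"grip":0.085},
    {"x":-0.0002,"y":-0.0025,"z":0,"roll":0,"grip":0.085},
    {"x":-0.0002,"y":-0.0025,"z":0,"roll":0,"grip":0.085},
    {"x":-0.0001,"y":-0.0015,"z":0,"roll":0,"grip":0.085},
    {"x":-0.0001,"y":-0.001,"z":0,"roll":0,"grip":0.085},
    {"x":-0.0001,"y":-0.001,"z":0,"roll":0,"grip":0.085}
  ]
}}

```text
time_s: 14.9
ee_pos: [0.5754, 0.0627, 0.0233]
eef_rot: [0.734, 0.679, 0.0, -0.0]
contact_force: [-0.1, 3.7, -3.3]
opening: 0.0849
grasp_force: 1.8
```

{"api": "send_rows", "payload": {
  "deltas": [
    {"x":-0.0001,"y":-0.001,"z":0,"roll":0,"grip":0.085},
    {"x":-0.0001,"y":-0.001,"z":0,"roll":0,"grip":0.085},
    {"x":-0.0001,"y":-0.001,"z":0,"roll":0,"grip":0.085}
  ]
}}

```text
time_s: 15.2
ee_pos: [0.5751, 0.0597, 0.0233]
eef_rot: [0.734, 0.679, 0.0, 0.0]
contact_force: [-0.2, 3.6, -3.3]
opening: 0.0848
grasp_force: 1.8
```

{"api": "send_rows", "payload": {
  "deltas": [
    {"x":-0.0001,"y":-0.001,"z":0,"roll":0,"grip":0.085},
    {"x":-0.0001,"y":-0.001,"z":0,"roll":0,"grip":0.085}
  ]
}}

```text
time_s: 15.4
ee_pos: [0.5749, 0.0577, 0.0233]
eef_rot: [0.734, 0.679, 0.0, 0.0]
contact_force: [0.5, 3.5, -1.4]
opening: 0.085
grasp_force: 1.8
```

{"api": "send_rows", "payload": {
  "deltas": [
    {"x":-0.0001,"y":-0.001,"z":0,"roll":0,"grip":0.085},
    {"x":0,"y":-0.001,"z":0,"roll":0,"grip":0.085}
  ]
}}

```text
time_s: 15.6
ee_pos: [0.5748, 0.0557, 0.0233]
eef_rot: [0.735, 0.679, 0.0, -0.0]
contact_force: [0.5, 4.5, -2.3]
opening: 0.0853
grasp_force: 2.4
```

{"api": "send_rows", "payload": {
  "deltas": [
    {"x":-0.0001,"y":-0.001,"z":0,"roll":0,"grip":0.085},
    {"x":0,"y":-0.0005,"z":0,"roll":0,"grip":0.085}
  ]
}}

```text
time_s: 15.8
ee_pos: [0.5746, 0.0557, 0.0233]
eef_rot: [0.734, 0.679, 0.001, -0.001]
contact_force: [0.3, 8.3, -2.2]
opening: 0.0851
grasp_force: 4.3
```

{"api": "send_rows", "payload": {
  "deltas": [
    {"x":0,"y":-0.0005,"z":0,"roll":0,"grip":0.085},
    {"x":0,"y":-0.0005,"z":0,"roll":0,"grip":0.085},
    {"x":0,"y":0,"z":0,"roll":0,"grip":0.085}
  ]
}}

```text
time_s: 16.1
ee_pos: [0.5744, 0.0557, 0.0234]
eef_rot: [0.734, 0.679, 0.002, -0.002]
contact_force: [-0.4, 10.2, -1.5]
opening: 0.0848
grasp_force: 5.1
```

Run:
```python
from h import *
d=r.get_image("scene"); s=r.get_image("side"); np.save("scene.npy",d,allow_pickle=True)
a=d["img"][150:280,170:370]; b=s["img"][130:260,160:360]
cv2.imwrite("pics/g.png",np.hstack([cv2.resize(c,(400,260),interpolation=cv2.INTER_CUBIC) for c in(a,b)])[:,:,::-1])
o=r.get_obs(); print(o["time_s"],o["ee_pos"],o["eef_rot"],o["contact_force"],o["moment"])
```

```text
16.2 [0.57447487 0.05568522 0.02339043] [ 0.73399598  0.67914824  0.00180275 -0.00207741] [ 0.52719039  9.6669764  -1.97509445] [ 1.9372192  -0.06322147  0.05901321]
```

View pics/g.png

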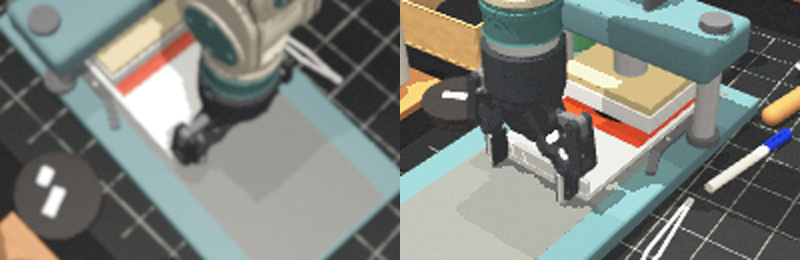

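The plate stopped dead at y ≈ 0.0557, where 0.0555 was predicted, and force rose to 10 N. The plate is under the platen between the guides, so I'll withdraw straight back, then up.

{"api": "send_rows", "payload": {
  "deltas": [
    {"x":0.0002,"y":0.003,"z":0,"roll":0,"grip":0.085},
    {"x":0.0005,"y":0.006,"z":0,"roll":0,"grip":0.085},
    {"x":0.001,"y":0.012,"z":0,"roll":0,"grip":0.085},
    {"x":0.001,"y":0.015,"z":0,"roll":0,"grip":0.085},
    {"x":0.001,"y":0.015,"z":0.005,"roll":0,"grip":0.085},
    {"x":0.001,"y":0.015,"z":0.02,"roll":0,"grip":0.085},
    {"x":0,"y":0.01,"z":0.03,"roll":0,"grip":0.085},
    {"x":0,"y":0.01,"z":0.04,"roll":0,"grip":0.085},
    {"x":0,"y":0.01,"z":0.04,"roll":0,"grip":0.085},
    {"x":0,"y":0.01,"z":0.03,"roll":0,"grip":0.085},
    {"x":0,"y":0,"z":0,"roll":0,"grip":0.085},
    {"x":0,"y":0,"z":0,"roll":0,"grip":0.085}
  ]
}}

```text
time_s: 17.4
ee_pos: [0.58, 0.1604, 0.1896]
eef_rot: [0.734, 0.679, 0.001, 0.001]
contact_force: [-0.3, 0.6, -0.2]
opening: 0.0848
grasp_force: 0.0
```

Run:
```python
from h import *
d=r.get_image("scene"); s=r.get_image("side"); np.save("scene.npy",d,allow_pickle=True)
a=d["img"][150:280,190:350]; b=s["img"][130:260,160:320]
cv2.imwrite("pics/h.png",np.hstack([cv2.resize(c,(400,325),interpolation=cv2.INTER_CUBIC) for c in(a,b)])[:,:,::-1])
for n,dd in(("scene",d),("side",s)):
    for t,z in(("carrier_lip",.042),("coaster",.039)):
        q=r.tip_of(n,t)
        if q: print(n,t,round(q[0]["p"],2),on_z(dd,q[0]["uv"],z).round(4))
```

```text
scene carrier_lip 0.59 [0.5812 0.0465 0.042 ]
side carrier_lip 0.7 [0.583  0.0332 0.042 ]
```

View pics/h.png

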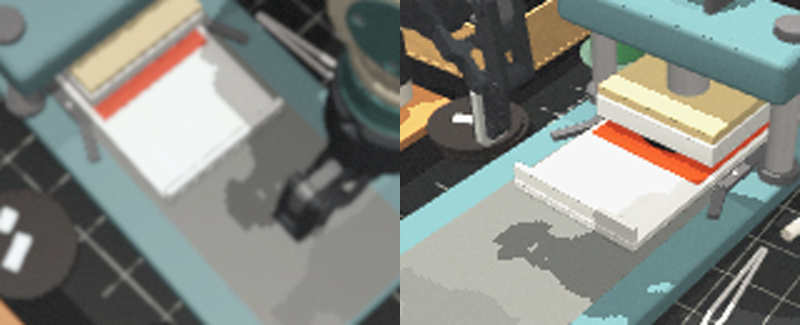

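Run:
```python
from h import *
d=np.load("scene.npy",allow_pickle=True).item()
O=np.array([.563,-.1105]); th=np.deg2rad(-94.5)
u=np.array([np.cos(th),np.sin(th)]); v=np.array([-u[1],u[0]])
for a,b in((282,99),(166,192)):
    p=on_z(d,(190+a/2.5-.3,150+b/2.5-.3),.054)[:2]; print(p.round(4),(1000*np.array([u@(p-O),v@(p-O)])).round(1))
```

```text
[0.5098 0.0471] [-152.9  -65.4]
[0.6398 0.0359] [-151.9   65.1]
```

The lip is at x = −152 mm (expected −155), centred within 1 mm and square within about 0.5°, with the hand clear. Handing in.

```bash
python3 -c "
from rig import r
print(r.finish_job())"
```

```text
the job is handed in; nothing more can be done
None
```

I pushed the carrier in under the platen until it stopped against the back stop, square to about 0.5° and centred to about 1 mm by camera. The hand was clear of everything when I handed the job in, at about 17.5 s; no verdict came back. I last saw the coaster on its pad before it went under the platen, so I could not check its final place.

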